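# Clear the bed of the proof-load tester and hold a bangle under its proof load

## Robot

A 6-joint arm with a two-finger parallel gripper is mounted at the origin on the work surface. World frame = base frame: x ahead of the robot, y to its left, z up, the work surface at z = 0. Lengths are in m, angles in rad, forces in N, time in s.
With the tool pointing down it reaches from about 0.375 to 0.9 m from the base axis. Payload 3.1 kg.
Tool frame: the origin (TCP) lies midway between the tips of the shut fingers; the grasp point (between the pads) lies 19 mm behind it (manip.grasp_offset is the distance from the TCP to the grasp point, in m); z points along the fingers, y is the line along which they close (so a half turn about z gives the same grasp; the last joint's range is limited). The gripper opens to 87 mm and grips with 3 to 60 N. Pads are 19 mm wide; open, the fingers measure 117 mm over their backs; the gripper's body (75 mm by 190 mm) begins 51 mm behind the grasp point.
Start: joints at [-1.28, 0.527, 1.433, -0, 1.181, -0.178], TCP at [0.282, -0.558, 0.223] pointing down, gripper open.
Joint ranges: [-3.08, 3.08], [-0.75, 2.2], [0.22, 2.44], [-1.43, 4.57], [0, 2.65], [-2.85, 2.85]. Speed limits (rad/s): [2.79, 2.79, 3.14, 3.14, 3.14, 3.14].

## Interface

Orientations are given as a unit quaternion [x, y, z, w].
In Python, from plant import manip, snapshot, calibration, nets gives the robot as it stands.
- The arm moves only by the tool apply_moves, never from a script. Its arguments are lists of equal length, an entry for each row: "travel": the shift along the tool's x, y, z in cm, a list of three; "roll": the turn about the tool's z in rad; "jaw": the opening, from 0 (shut) to 1 (fully open). In form: {"travel": [[dx, dy, dz], ...], "roll": [roll, ...], "jaw": [jaw, ...]}. A call has exactly 10 rows; each row is the pose to reach, as a shift and turn from the pose commanded when the call began, along the tool's axes at that moment; what a row does not reach only later rows make up. A row lasts 1/12 s, in which the tool goes at most 41.7 mm and 7.16 degrees, less where a joint would pass 70% of its speed; a pose out of reach is approached as far as the arm can. A call with a gripper value outside its range is refused whole. The fingers move at their own pace and stop on an object; the grip force is fixed at half the most. Time passes only in rows, so rows that repeat a pose let the fingers close, or fill a call up. It gives the time, the measured TCP pose, the force, the opening and the grip force at its end, in the units of the state.
- manip.get_state(): the state, without advancing time (a new reading comes with each control period).
- snapshot(name): name is "scene" or "top"; returns the picture (420x560x3 uint8, blue, green, red); there is no depth.
- calibration(name): a dict with "K" (3x3 intrinsics, pixels), "rvec" (rotation vector, rad) and "tvec" (3), from world to camera coordinates, as OpenCV has them. Camera axes: x right, y down, z forward; pixel columns grow to the right and rows downward; lengths in m; the calibration is good to about 2 mm. A picture is of the moment at which its call begins. calibration takes no time and is no camera call.
- manip.finish_job(): hands the job in; it is judged then, once.
Trained networks look in the newest picture that a camera, given by its name, has taken for a name from the list of things; names that differ only in an ending like _2 or _b are one class to them, and where a whole thing is asked for, a point or a joint stands for the part that bears it (a point fixed in the world has none). Each returns a list of dicts, best first, with "p" (0 to 1); they miss things now and then, are a little off and sometimes report something else, mostly with a low value. They report only what shows in the picture. A call takes as long as a camera call. They do not tell look-alikes from the thing itself.
- nets.boxes_of(camera, target): "uv" ([column, row] in pixels, amid what is visible of it).
The state is a dict: "clock": time; "joint_positions": joint angles; "dq": joint speeds; "effort": joint torques, N m; "ee_pos": TCP position; "eef_rot": TCP orientation; "wrist_force": force on the tool from outside, world axes, zero at the start; "moment": the same for the moment, N m; "gripper_width": finger opening in m; "grip_force": force on a finger pad.
Only numpy, scipy, OpenCV 4.12 (cv2) and the standard library are available. Lean on these libraries where they do the work, as an engineer would, in place of code of your own. Each camera call takes 0.05 s, during which the arm holds its last target. There are 200 camera calls.

## Task

The brass bangle in the tester is ready for its proof pull, but two closed tins have been left on the bed where the slide comes out: put both squarely onto the column of tins on the bench, so that the column stands four high with its edges flush. Then draw the tester's spring-return slide out by its upright handle until its pointer is level with the rider set on the scale, not clearly past it, and keep it there: the program finishes while the gripper still holds the handle at the mark. Leave the rider, the column's place and the other things on the bench as they are.

Things in the scene. Friction and masses are not known exactly. Their poses are not given: they have to be found in the camera images.
- tester: proof-load tester fixed to the bench: cast bed 575 x 150 mm, top 14 mm above the bench, edges at y = +55 and -95 mm, ends at x = -265 and +310. Origin: bench level under the handle when the slide is home. The slide pulls out along its -x, over the flat open bed. At +x: spring barrel (mouth 50 mm off, top 69 mm high), then a brass bangle on two hooks. Scale flat along the -y edge
- draw_slide (a joint): how far the slide is pulled out, m: 0 home, 0.09 fully out. Spring return: the pull is about 4.5 N at home and grows 1.5 N per 10 mm; let go, it runs home. Its low block reaches 22 mm to each side of the handle axis along the tester's x, 31 mm across, top 60 mm above the bench
- handle (a point): centre of the slide's upright round black hand grip, 24 mm diameter, grip surface from 33 mm below to 22 mm above this point (which is 108 mm above the bench); it moves with the slide
- pointer (a point): tip of the slide's thin steel pointer, which reaches out over the scale from the slide's -y side, 78 mm from the tester's axis; its x lies level with the handle axis
- rider (a joint): where the rider is set along the scale, m, in the slide's own measure: slide and rider level when both values are equal. It is already set (0.045 to 0.078) and stiff
- rider_index (a point): inner tip of the rider, a small dark steel clip with a knurled brass screw, 12 mm wide and 27 mm high, on the -y edge of the bed; the mark to which the pointer is drawn
- tin_a_mid (a point): closed flat bare-metal tin, 80 long (its x axis) x 50 wide (y) x 32 mm high, about 140 g, lid on top; this point is its centre, 16 mm above its underside. Stands on the tester's bed, next to the slide, long side roughly along the bed
- tin_b_mid (a point): closed flat bare-metal tin, 80 long (its x axis) x 50 wide (y) x 32 mm high, about 140 g, lid on top; this point is its centre, 16 mm above its underside. Stands on the tester's bed beyond tin_a, near the bed's open end, long side roughly along the bed
- top_tin_mid (a point): closed flat bare-metal tin, 80 long (its x axis) x 50 wide (y) x 32 mm high, about 140 g, lid on top; this point is its centre, 16 mm above its underside. The upper of the two tins of the column that stands on the bare bench to the right of the tester
- base_tin_mid (a point): closed flat bare-metal tin, 80 long (its x axis) x 50 wide (y) x 32 mm high, about 140 g, lid on top; this point is its centre, 16 mm above its underside. The lower tin of that column, on the bench
- pliers: bystander: flat-nose pliers lying flat, 160 x 60 x 15 mm; origin below the middle
- tweezers: bystander: cross-lock tweezers with wooden grips lying flat, 175 x 28 x 9 mm; origin below the middle
- solder_tray: bystander: small open dark steel tray, 75 x 60 x 14 mm; origin below its centre
- hammer: bystander: jeweller's hammer lying flat, 240 mm long; origin below the middle
- charcoal_block: bystander: black soldering block, 55 x 90 x 30 mm; origin below its centre
- glass_jar: bystander: amber glass jar with a steel lid, 48 mm diameter, 60 mm high; origin below its centre
- ring_clamp: bystander: wooden ring clamp lying flat, 130 x 32 x 30 mm; origin below its centre
There are look-alikes about, which are no part of the job. Leave any green or turquoise look-alike of the part that bears tin_a_mid alone. Leave any brown look-alike of the part that bears tin_b_mid alone.

How it is judged:
On the way, in this order (a step that is already met when the one before it is completed fails the run):
1. both tins stand squarely on the column, let go (((horizontal distance between tin_a_mid and top_tin_mid below 0.008 m and angle between the x axis of tin_a_mid and the x axis of top_tin_mid, either way round below 0.12 rad and z of tin_a_mid in the frame of top_tin_mid between 0.029 and 0.035 m and horizontal distance between tin_b_mid and tin_a_mid below 0.008 m and angle between the x axis of tin_b_mid and the x axis of tin_a_mid, either way round below 0.12 rad and z of tin_b_mid in the frame of tin_a_mid between 0.029 and 0.035 m) or (horizontal distance between tin_b_mid and top_tin_mid below 0.008 m and angle between the x axis of tin_b_mid and the x axis of top_tin_mid, either way round below 0.12 rad and z of tin_b_mid in the frame of top_tin_mid between 0.029 and 0.035 m and horizontal distance between tin_a_mid and tin_b_mid below 0.008 m and angle between the x axis of tin_a_mid and the x axis of tin_b_mid, either way round below 0.12 rad and z of tin_a_mid in the frame of tin_b_mid between 0.029 and 0.035 m)) and horizontal distance between top_tin_mid and base_tin_mid below 0.008 m and angle between the x axis of top_tin_mid and the x axis of base_tin_mid, either way round below 0.12 rad and z of top_tin_mid in the frame of base_tin_mid between 0.029 and 0.035 m and linear speed of each of tin_a, tin_b, top_tin below 0.02 m/s and angle between each of tin_a_mid, tin_b_mid, top_tin_mid's own z axis and vertical below 0.06 rad and distance of base_tin_mid from where it was at the start of the episode below 0.025 m and contact force between the fingers and tin_a below 0.1 N and contact force between the fingers and tin_b below 0.1 N and contact force between the fingers and top_tin below 0.1 N), for 0.3 s.
2. the slide is held out with its pointer level with the rider (x of pointer in the frame of rider_index between -0.005 and 0.005 m and velocity of joint draw_slide between -0.01 and 0.01 m/s and contact force between the fingers and draw_slide above 4 N), for 0.5 s.
At the end, for the whole second after the job is handed in: Both tins on the column, either order, each within 8 mm and 0.12 rad of the tin beneath, at rest, untouched; column within 25 mm of its place; slide at rest, pointer within 5 mm of the rider, fingers bearing on the slide with over 4 N; rider unmoved (3 mm) (all of step 1 and all of step 2 and distance of rider_index from where it was at the start of the episode below 0.003 m); the arm keeps its last pose, push and grip.
It fails at once if the pointer is drawn more than 12 mm past the rider (overload) (x of pointer in the frame of rider_index below -0.012 m).
It fails at once if a bystander is moved by more than 30 mm (distance of any of pliers, tweezers, solder_tray, hammer, charcoal_block, glass_jar, ring_clamp from where it was at the start of the episode above 0.03 m).
It also fails if it takes over 64 s, if anything falls off the work surface, if the arm or the gripper's body presses on something with over 40 N, if the wrist force passes 120 N, or if a joint passes its speed limit or range.

## Working session

There is one attempt and no reset: what is moved stays moved. The work goes in short steps, Python scripts to look and compute and a tool call to move; the robot and the scene stay as the last step left them, time stands still between calls to the robot, and variables do not carry over. Pictures are saved under pics/ and viewed, at most 10 in all, crops included, and the job is handed in when it is done.

Besides the shell and the picture viewer there is one more tool, called after "Emit:" as name(argument=value, ...) on one line, values as JSON. apply_moves: Moves the arm, as the interface text tells. Its arguments: {"type":"object","properties":{"travel":{"type":"array","items":{"type":"array","items":{"type":"number"}}},"roll":{"type":"array","items":{"type":"number"}},"jaw":{"type":"array","items":{"type":"number"}}},"required":["travel","roll","jaw"]}

```bash
ls; mkdir -p pics; cat > h.py <<'E'
import numpy as np, cv2
from plant import manip, snapshot, calibration, nets
def cam(n):
    c=calibration(n); R=cv2.Rodrigues(np.array(c["rvec"],float))[0]
    return np.array(c["K"],float),R,np.array(c["tvec"],float).ravel()
def ray(n,uv,z):
    K,R,t=cam(n); d=R.T@np.linalg.inv(K)@np.array([uv[0],uv[1],1.]); o=-R.T@t
    return o+d*(z-o[2])/d[2]
def proj(n,p):
    K,R,t=cam(n); q=K@(R@np.array(p,float)+t); return q[:2]/q[2]
E
python3 - <<'E'
from h import *
for n in("scene","top"):
    im=snapshot(n); cv2.imwrite(f"pics/{n}0.png",im)
    K,R,t=cam(n); print(n,K[0,0],-R.T@t,R[2])
    for T,z in (("tin_a_mid",.03),("handle",.108),("pointer",.02),("rider_index",.02),("tester",.014)):
        for d in nets.boxes_of(n,T)[:8]: print(n,T,np.round(d["uv"]),round(d["p"],2),ray(n,d["uv"],z).round(3))
s=manip.get_state();print(s)
E
```

```text
pics
scene 481.4403918909703 [ 0.95831619 -0.84038991  0.84092928] [-0.38085295  0.68630207 -0.61962932]
scene tin_a_mid [274. 184.] 0.85 [0.375 0.2   0.03 ]
scene tin_a_mid [320. 219.] 0.84 [0.564 0.112 0.03 ]
scene tin_a_mid [299. 166.] 0.78 [0.395 0.325 0.03 ]
scene pointer [323. 195.] 0.78 [0.521 0.232 0.02 ]
scene rider_index [352. 229.] 0.55 [0.653 0.123 0.02 ]
scene rider_index [256. 386.] 0.46 [ 0.667 -0.402  0.02 ]
scene tester [255. 386.] 0.31 [ 0.664 -0.4    0.014]
top 468.43707674708776 [ 0.45802845 -0.03270863  1.23895544] [ 0.0515575  -0.01736535 -0.99851904]
top tin_a_mid [154. 269.] 0.94 [0.369 0.224 0.03 ]
top tin_a_mid [110. 262.] 0.93 [0.389 0.337 0.03 ]
top tin_a_mid [200. 196.] 0.73 [0.556 0.106 0.03 ]
top tin_a_mid [171. 113.] 0.61 [0.772 0.183 0.03 ]
top handle [170. 202.] 0.89 [0.537 0.17  0.108]
top pointer [171. 201.] 0.76 [0.544 0.183 0.02 ]
top rider_index [195. 161.] 0.36 [0.65  0.121 0.02 ]
top tester [149. 198.] 0.65 [0.553 0.243 0.014]
{'clock': 0.6, 'joint_positions': array([-1.28048981e+00,  5.27499347e-01,  1.43271643e+00,  1.52886641e-07,
        1.18137685e+00, -1.78507404e-01]), 'dq': array([ 0.00050225, -0.00108395, -0.00048075,  0.00122428, -0.00188355,
       -0.00188   ]), 'effort': array([-1.16003674e-03, -4.39746952e+01, -1.76888841e+01,  6.33976562e-02,
        5.07577881e-02, -2.88647971e-05]), 'ee_pos': array([ 0.28240781, -0.55753018,  0.22254356]), 'eef_rot': array([9.72652262e-01, 2.32266178e-01, 7.12717132e-08, 7.88267472e-09]), 'wrist_force': array([-0.06135778, -0.23650726,  0.42843551]), 'moment': array([ 0.02400427, -0.04313969,  0.02606965]), 'grip_force': 0.0, 'gripper_width': 0.08709342758316693}
```

```bash
python3 - <<'E'
import cv2
t=cv2.imread("pics/top0.png"); 
cv2.imwrite("pics/topc.png",cv2.resize(t[60:340,60:340],None,fx=2.1,fy=2.1,interpolation=cv2.INTER_CUBIC))
E
```

```text
(no output)
```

View pics/top0.png

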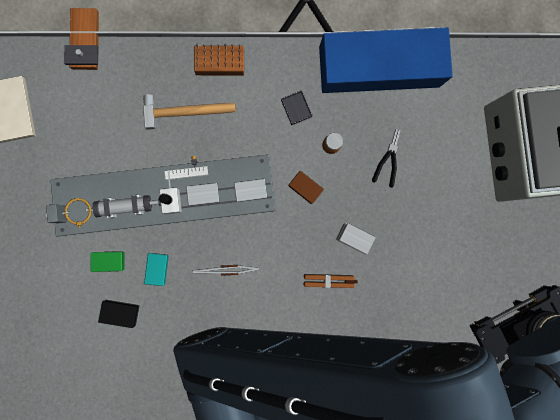

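View pics/scene0.png

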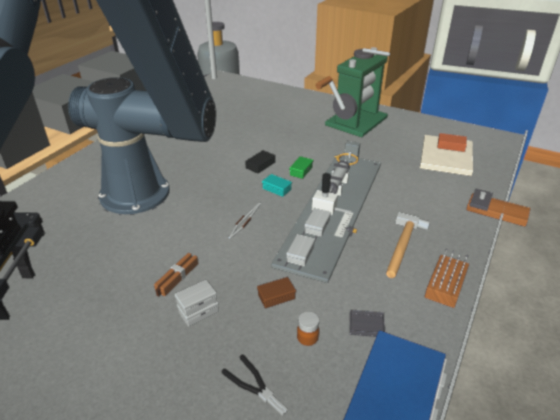

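View pics/topc.png

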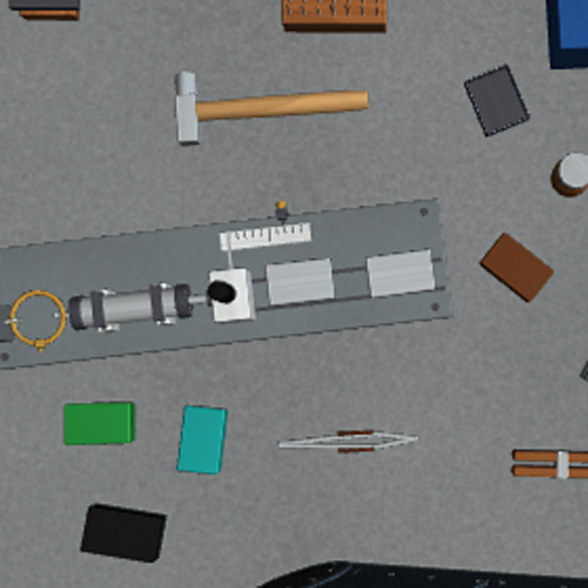

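The top view shows the bed tins at (202,193) and (251,190) and the two-high column at (356,238). The look-alikes are green (107,261), turquoise (156,269) and brown (306,187), all to be left alone. The handle is at (166,199), the pointer at (169,178) and the rider at (194,160). I choose the two bare-metal tins on the bed. The enlarged crop confirms they are bare metal and standing on the bed. Next I fit cuboids to them.

```bash
cat >> h.py <<'E'
from scipy.optimize import minimize
def hull(n,x,y,a,z0,z1,L=.08,W=.05):
    P=[]
    for sx in(-1,1):
        for sy in(-1,1):
            for z in(z0,z1):
                P.append(proj(n,[x+sx*L/2*np.cos(a)-sy*W/2*np.sin(a),y+sx*L/2*np.sin(a)+sy*W/2*np.cos(a),z]))
    return cv2.convexHull(np.array(P,np.float32))[:,0]
def fit(n,im,x,y,a,z0,z1,S=4,thr=None):
    c=proj(n,[x,y,z1]); r=45; o=(c-r).round().astype(int)
    g=cv2.resize(cv2.cvtColor(im,cv2.COLOR_BGR2GRAY)[o[1]:o[1]+2*r,o[0]:o[0]+2*r],None,fx=S,fy=S,interpolation=cv2.INTER_CUBIC).astype(float)
    def cost(p):
        h=(hull(n,p[0],p[1],p[2],z0,z1)-o+.5)*S-.5
        m=np.zeros(g.shape,np.uint8); cv2.fillConvexPoly(m,np.round(h*16).astype(np.int32),255,cv2.LINE_AA,4)
        k=cv2.dilate(m,np.ones((17,17)))>128; m=m/255.
        mm=m[k]; gg=g[k]
        ins=(gg*mm).sum()/mm.sum(); out=(gg*(1-mm)).sum()/(1-mm).sum()
        return -(ins-out)
    best=None
    for dx in(-.008,0,.008):
        for dy in(-.008,0,.008):
            q=minimize(cost,[x+dx,y+dy,a],method="Nelder-Mead",options=dict(initial_simplex=[[x+dx,y+dy,a],[x+dx+.006,y+dy,a],[x+dx,y+dy+.006,a],[x+dx,y+dy,a+.12]],xatol=2e-4,fatol=.02))
            if best is None or q.fun<best.fun: best=q
    return best.x,best.fun
E
python3 - <<'E'
from h import *
im={n:cv2.imread(f"pics/{n}0.png") for n in("top","scene")}
c=[ray("top",u,.014) for u in((50,180),(56.5,236),(275.2,210.5),(268.6,154.3))]
for q in c: print(q.round(4))
print(np.linalg.norm(c[1]-c[2]),np.linalg.norm(c[0]-c[1]))
for nm,uv,z0,z1 in(("a",(202,193),.014,.046),("b",(251,190),.014,.046),("col",(356,237),0,.064)):
    p=ray("top",uv,z1)
    for n in("top","scene"):
        for a0 in ((np.pi/2,) if nm!="col" else (.9,2.2)):
            r=fit(n,im[n],p[0],p[1],a0,z0,z1); print(nm,n,p[:2].round(3),r[0].round(4),round(r[1],1))
s=im["scene"][130:290,250:400]; cv2.imwrite("pics/scenec.png",cv2.resize(s,None,fx=3.7,fy=3.7,interpolation=cv2.INTER_CUBIC))
E
```

```text
[0.6009 0.4993 0.014 ]
[0.455  0.4799 0.014 ]
[ 0.5189 -0.0877  0.014 ]
[ 0.6673 -0.0712  0.014 ]
0.5711678859090888 0.1471508670510749Traceback (most recent call last):
  File "<stdin>", line 10, in <module>
  File "h.py", line 32, in fit
    q=minimize(cost,[x+dx,y+dy,a],method="Nelder-Mead",options=dict(initial_simplex=[[x+dx,y+dy,a],[x+dx+.006,y+dy,a],[x+dx,y+dy+.006,a],[x+dx,y+dy,a+.12]],xatol=2e-4,fatol=.02))
    res = _minimize_neldermead(fun, x0, args, callback, bounds=bounds,
                               **options)
    fsim[j] = func(sim[j])
              ~~~~^^^^^^^^
    fx = function(np.copy(x), *(wrapper_args + args))
  File "h.py", line 23, in cost
    h=(hull(n,p[0],p[1],p[2],z0,z1)-o+.5)*S-.5
       ~~~~^^^^^^^^^^^^^^^^^^^^^^^^
  File "h.py", line 17, in hull
    P.append(proj(n,[x+sx*L/2*np.cos(a)-sy*W/2*np.sin(a),y+sx*L/2*np.sin(a)+sy*W/2*np.cos(a),z]))
             ~~~~^^^^^^^^^^^^^^^^^^^^^^^^^^^^^^^^^^^^^^^^^^^^^^^^^^^^^^^^^^^^^^^^^^^^^^^^^^^^^^^
  File "h.py", line 10, in proj
    K,R,t=cam(n); q=K@(R@np.array(p,float)+t); return q[:2]/q[2]
          ~~~^^^
  File "h.py", line 4, in cam
    c=calibration(n); R=cv2.Rodrigues(np.array(c["rvec"],float))[0]
ValueError: time passes only in moves, steps and waits
```

```bash
sed -i 's/^def cam(n):/import functools\n@functools.cache\ndef cam(n):/' h.py
python3 - <<'E'
from h import *
im={n:cv2.imread(f"pics/{n}0.png") for n in("top","scene")}
for nm,uv,z0,z1 in(("a",(202,193),.014,.046),("b",(251,190),.014,.046),("col",(356,237),0,.064)):
    p=ray("top",uv,z1)
    for n in("top","scene"):
        for a0 in ((np.pi/2,) if nm!="col" else (.9,2.2)):
            r=fit(n,im[n],p[0],p[1],a0,z0,z1); print(nm,n,p[:2].round(3),r[0].round(4),round(r[1],1))
s=im["scene"][130:290,250:400]; cv2.imwrite("pics/scenec.png",cv2.resize(s,None,fx=3.7,fy=3.7,interpolation=cv2.INTER_CUBIC))
print(manip.get_state()["clock"])
E
```

```text
a top [0.563 0.1  ] [0.564  0.099  1.6795] -67.4
a scene [0.563 0.1  ] [0.5555 0.1013 1.7608] -27.5
b top [ 0.57  -0.025] [ 0.5744 -0.0233  1.7037] -61.7
b scene [ 0.57  -0.025] [ 0.567  -0.0251  1.7583] -44.6
col top [ 0.449 -0.288] [ 0.446  -0.3035  1.0942] -53.3
col top [ 0.449 -0.288] [ 0.4458 -0.3037  1.094 ] -53.3
col scene [ 0.449 -0.288] [ 0.4217 -0.2789  1.506 ] -28.8
col scene [ 0.449 -0.288] [ 0.435  -0.2795  3.1969] -28.6
0.6
```

View pics/scenec.png

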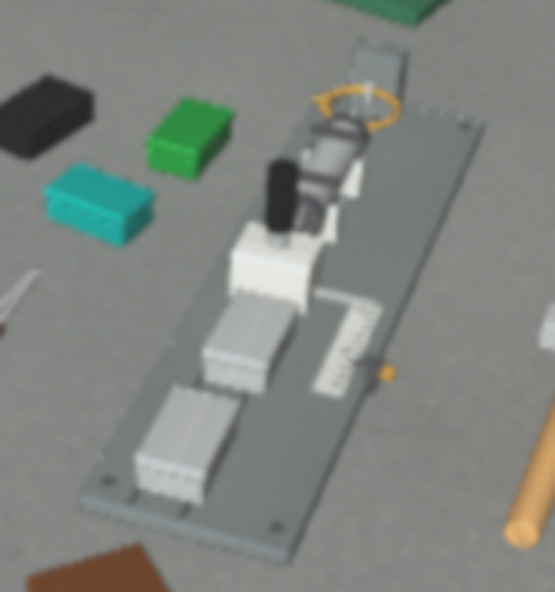

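The scene crop shows both bed tins clear of the slide block. Side-face shading biases the fits, so I refit on the top faces only. I also measure the tester direction, pointer and rider.

```bash

python3 - <<'E'
from h import *
im={n:cv2.imread(f"pics/{n}0.png") for n in("top","scene")}
for nm,x,y,a0,z1 in(("a",.562,.1,1.69,.046),("b",.572,-.024,1.7,.046),("col",.446,-.295,1.09,.064)):
    for n in("top","scene"):
        r=fit(n,im[n],x,y,a0,z1-.0005,z1); print(nm,n,r[0].round(4),round(r[1],1))
t=im["top"]
A=cv2.resize(t[205:270,325:390],None,fx=8,fy=8,interpolation=cv2.INTER_NEAREST)
x=fit("top",t,.446,-.295,1.09,.0635,.064)[0]
h=hull("top",*x,.0635,.064); cv2.polylines(A,[np.round((h-[325,205]+.5)*8).astype(int)],1,(0,0,255))
B=cv2.resize(t[150:215,155:220],None,fx=8,fy=8,interpolation=cv2.INTER_NEAREST)[:, :270]
cv2.imwrite("pics/m.png",np.hstack([A,B]))
E
```

```text
a top [0.5615 0.0988 1.6798] -73.5
a scene [0.5406 0.1739 1.7943] -53.6
b top [ 0.5714 -0.0239  1.6972] -65.0
b scene [ 0.574  -0.0275  1.7002] -39.7
col top [ 0.4465 -0.2922  1.0935] -62.8
col scene [ 0.4495 -0.2951  1.092 ] -30.9
```

View pics/m.png

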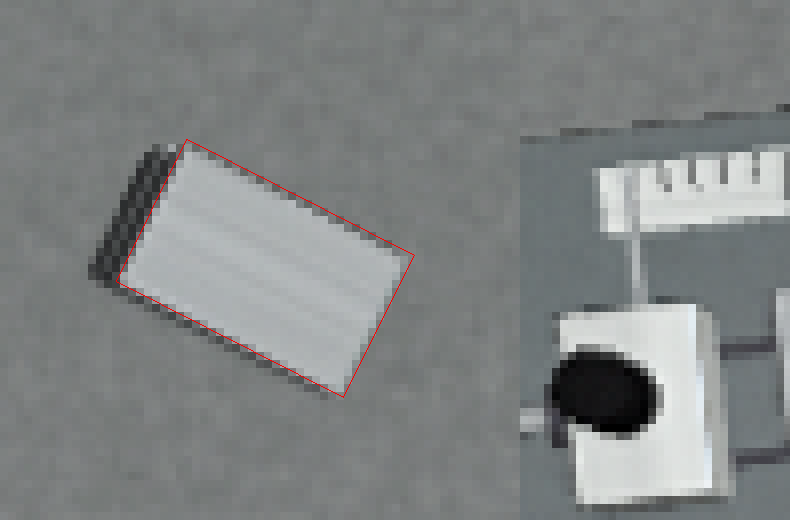

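The red outline fits the column's top face well. In the same picture the pointer is at about (168,172–185) and the slide block at (168–182,188–212). I'm moving now, tin b first.

```bash
cat >> h.py <<'E'
def now():
    s=manip.get_state(); q=s["eef_rot"]; return s,s["ee_pos"],2*np.arctan2(q[1],q[0])
def to(*T):
    s,p,psi=now(); print("clock",round(s["clock"],2),"p",p.round(4),"psi",round(psi,4),"w",round(s["gripper_width"],4),"F",s["wrist_force"].round(1))
    for x,y,z,f in T:
        d=np.array([x,y,z])-p; c,n=np.cos(psi),np.sin(psi)
        r=(psi-f+np.pi)%(2*np.pi)-np.pi
        print("cm",(100*np.array([d[0]*c+d[1]*n,d[0]*n-d[1]*c,-d[2]])).round(2),"roll",round(r,3))
E
python3 -c "
from h import *
to((.5727,-.0257,.17,1.698),(.5727,-.0257,.022,1.698))"
```

```text
clock 0.6 p [ 0.2824 -0.5575  0.2225] psi 0.4688 w 0.0871 F [-0.1 -0.2  0.4]
cm [ 49.93 -34.33   5.25] roll -1.229
cm [ 49.93 -34.33  20.05] roll -1.229
```

Emit:
apply_moves(travel=[[49.9, -34.3, 2], [49.9, -34.3, 2], [49.9, -34.3, 2], [49.9, -34.3, 2], [49.9, -34.3, 2], [49.9, -34.3, 2], [49.9, -34.3, 2], [49.9, -34.3, 2], [49.9, -34.3, 2], [49.9, -34.3, 2]], roll=[-1.229, -1.229, -1.229, -1.229, -1.229, -1.229, -1.229, -1.229, -1.229, -1.229], jaw=[1, 1, 1, 1, 1, 1, 1, 1, 1, 1])

```text
clock: 1.43
ee_pos: [0.4827, -0.1903, 0.209]
eef_rot: [0.659, 0.752, 0.0, 0.0]
wrist_force: [1.6, -1.4, 0.0]
gripper_width: 0.0868
grip_force: 0.0
```

```bash
python3 -c "
from h import *
to((.5727,-.0257,.09,1.698),(.5727,-.0257,.022,1.698))"
```

```text
clock 1.43 p [ 0.4827 -0.1903  0.209 ] psi 1.7034 w 0.0868 F [ 1.6 -1.4  0. ]
cm [15.12 11.09 11.9 ] roll 0.005
cm [15.12 11.09 18.7 ] roll 0.005
```

Emit:
apply_moves(travel=[[15.1, 11.1, 4], [15.1, 11.1, 8], [15.1, 11.1, 11.9], [15.1, 11.1, 11.9], [15.1, 11.1, 11.9], [15.1, 11.1, 11.9], [15.1, 11.1, 11.9], [15.1, 11.1, 11.9], [15.1, 11.1, 11.9], [15.1, 11.1, 11.9]], roll=[0, 0, 0, 0, 0, 0, 0, 0, 0, 0], jaw=[1, 1, 1, 1, 1, 1, 1, 1, 1, 1])

```text
clock: 2.27
ee_pos: [0.5734, -0.0298, 0.0912]
eef_rot: [0.661, 0.75, 0.0, 0.001]
wrist_force: [0.6, -0.5, -0.1]
gripper_width: 0.0873
grip_force: 0.0
```

```bash
python3 -c "
from h import *
to((.5727,-.0257,.022,1.698))"
```

```text
clock 2.27 p [ 0.5734 -0.0298  0.0912] psi 1.6962 w 0.0873 F [ 0.6 -0.5 -0.1]
cm [ 0.41 -0.02  6.92] roll -0.002
```

Emit:
apply_moves(travel=[[0.3, 0, 3], [0.3, 0, 5], [0.3, 0, 6.3], [0.3, 0, 6.9], [0.3, 0, 6.9], [0.3, 0, 6.9], [0.3, 0, 6.9], [0.3, 0, 6.9], [0.3, 0, 6.9], [0.3, 0, 6.9]], roll=[0, 0, 0, 0, 0, 0, 0, 0, 0, 0], jaw=[1, 1, 1, 1, 1, 1, 0, 0, 0, 0])

```text
clock: 3.1
ee_pos: [0.573, -0.0253, 0.0215]
eef_rot: [0.661, 0.751, 0.0, 0.001]
wrist_force: [-0.6, -0.7, 1.0]
gripper_width: 0.0676
grip_force: 0.0
```

```bash
python3 -c "
from h import *
to((.5727,-.0257,.022,1.698))"
```

```text
clock 3.1 p [ 0.573  -0.0253  0.0215] psi 1.6978 w 0.0676 F [-0.6 -0.7  1. ]
cm [-0.04 -0.04 -0.05] roll -0.0
```

Emit:
apply_moves(travel=[[0, 0, 0], [0, 0, 0], [0, 0, 0], [0, 0, 0], [0, 0, 0], [0, 0, 0], [0, 0, 0], [0, 0, -2], [0, 0, -5], [0, 0, -10]], roll=[0, 0, 0, 0, 0, 0, 0, 0, 0, 0], jaw=[0, 0, 0, 0, 0, 0, 0, 0, 0, 0])

```text
clock: 3.93
ee_pos: [0.5697, -0.0247, 0.1102]
eef_rot: [0.661, 0.75, -0.002, -0.004]
wrist_force: [-0.9, 0.1, -2.0]
gripper_width: 0.0499
grip_force: 30.0
```

```bash
python3 -c "
from h import *
print(manip.get_state()['grip_force'])
to((.448,-.2936,.13,1.093),(.448,-.2936,.0715,1.093))"
```

```text
29.997455016709864
clock 3.93 p [ 0.5697 -0.0247  0.1102] psi 1.6976 w 0.0499 F [-0.9  0.1 -2. ]
cm [-25.13 -15.48  -1.98] roll 0.605
cm [-25.13 -15.48   3.87] roll 0.605
```

Emit:
apply_moves(travel=[[-25.1, -15.5, 0], [-25.1, -15.5, 0], [-25.1, -15.5, 0], [-25.1, -15.5, 0], [-25.1, -15.5, 0], [-25.1, -15.5, 0], [-25.1, -15.5, 0], [-25.1, -15.5, 1], [-25.1, -15.5, 2], [-25.1, -15.5, 2]], roll=[0.605, 0.605, 0.605, 0.605, 0.605, 0.605, 0.605, 0.605, 0.605, 0.605], jaw=[0, 0, 0, 0, 0, 0, 0, 0, 0, 0])

```text
clock: 4.77
ee_pos: [0.4489, -0.2925, 0.0903]
eef_rot: [0.855, 0.519, -0.0, -0.003]
wrist_force: [-0.1, 1.9, -1.6]
gripper_width: 0.0498
grip_force: 30.0
```

Emit:
apply_moves(travel=[[0, 0, 0], [0, 0, 0], [0, 0, 0], [0, 0, 0], [0, 0, 0], [0, 0, 0], [0, 0, 0], [0, 0, 0], [0, 0, 0], [0, 0, 0]], roll=[0, 0, 0, 0, 0, 0, 0, 0, 0, 0], jaw=[0, 0, 0, 0, 0, 0, 0, 0, 0, 0])

```text
clock: 5.6
ee_pos: [0.4506, -0.2939, 0.0925]
eef_rot: [0.854, 0.52, 0.0, 0.0]
wrist_force: [0.0, -0.4, -1.5]
gripper_width: 0.0499
grip_force: 30.0
```

```bash
python3 -c "
from h import *
to((.448,-.2936,.0715,1.093))
p=now()[1]; psi=now()[2]
t=snapshot('top'); s=snapshot('scene')
out=[]
for n,im in(('top',t),('scene',s)):
    c=proj(n,[.448,-.294,.08]); o=(c-34).astype(int)
    A=cv2.resize(im[o[1]:o[1]+68,o[0]:o[0]+68],None,fx=5.8,fy=5.8,interpolation=cv2.INTER_CUBIC)
    for z0,z1,col,x,y,a in((.0635,.064,(0,0,255),.448,-.2936,1.093),(p[2]-.0075,p[2]-.0074,(0,255,0),p[0],p[1],psi),(p[2]+.0245,p[2]+.0246,(255,255,0),p[0],p[1],psi)):
        cv2.polylines(A,[np.round((hull(n,x,y,a,z0,z1)-o+.5)*5.8).astype(int)],1,col)
    out.append(A)
cv2.imwrite('pics/h1.png',np.hstack(out))"
```

```text
clock 5.6 p [ 0.4506 -0.2939  0.0925] psi 1.0927 w 0.0499 F [ 0.  -0.4 -1.5]
cm [-0.09 -0.24  2.1 ] roll -0.0
```

View pics/h1.png

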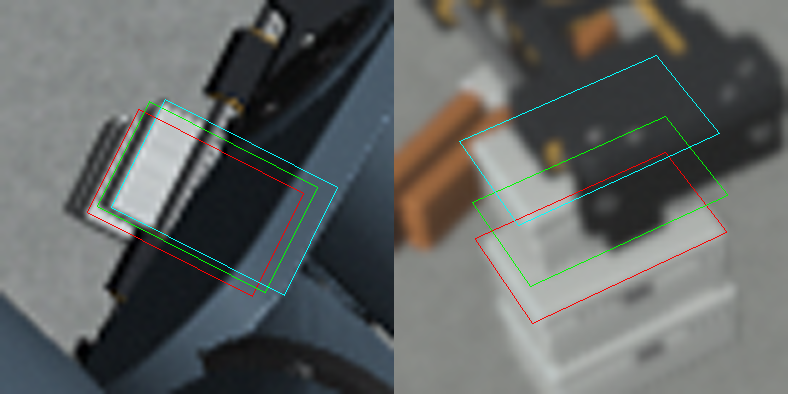

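The outlines agree with the column (red) and the held tin (cyan/green) to within about 2 mm in both cameras. Lowering now.

Emit:
apply_moves(travel=[[-0.1, -0.2, 0], [-0.1, -0.24, 0.5], [-0.1, -0.24, 1.0], [-0.1, -0.24, 1.4], [-0.1, -0.24, 1.7], [-0.1, -0.24, 1.9], [-0.1, -0.24, 2.0], [-0.1, -0.24, 2.08], [-0.1, -0.24, 2.1], [-0.1, -0.24, 2.1]], roll=[0, 0, 0, 0, 0, 0, 0, 0, 0, 0], jaw=[0, 0, 0, 0, 0, 0, 0, 0, 0, 0])

```text
clock: 6.53
ee_pos: [0.4481, -0.2936, 0.0715]
eef_rot: [0.854, 0.52, 0.0, 0.0]
wrist_force: [-0.2, -0.7, -1.4]
gripper_width: 0.0497
grip_force: 30.0
```

Emit:
apply_moves(travel=[[0, 0, 0.05], [0, 0, 0.1], [0, 0, 0.15], [0, 0, 0.15], [0, 0, 0.15], [0, 0, 0.15], [0, 0, 0.15], [0, 0, 0.15], [0, 0, 0.15], [0, 0, 0.15]], roll=[0, 0, 0, 0, 0, 0, 0, 0, 0, 0], jaw=[0, 0, 0, 0, 0, 0, 0, 0, 0, 0])

```text
clock: 7.37
ee_pos: [0.4482, -0.2937, 0.0709]
eef_rot: [0.854, 0.52, 0.0, 0.0]
wrist_force: [-0.7, 0.3, 5.7]
gripper_width: 0.0498
grip_force: 30.0
```

Contact confirmed: the vertical wrist force went from −1.4 to 5.7 N. Release, rise, then head for tin a.

Emit:
apply_moves(travel=[[0, 0, -0.1], [0, 0, -0.1], [0, 0, -0.1], [0, 0, -0.1], [0, 0, -0.1], [0, 0, -0.1], [0, 0, -2], [0, 0, -5], [0, 0, -9], [0, 0, -11]], roll=[0, 0, 0, 0, 0, 0, 0, 0, 0, 0], jaw=[1, 1, 1, 1, 1, 1, 1, 1, 1, 1])

```text
clock: 8.2
ee_pos: [0.4492, -0.2946, 0.1833]
eef_rot: [0.854, 0.52, 0.001, 0.002]
wrist_force: [0.5, -0.7, 0.6]
gripper_width: 0.0866
grip_force: 0.0
```

```bash
python3 -c "
from h import *
to((.563,.097,.18,1.685))"
```

```text
clock 8.2 p [ 0.4492 -0.2946  0.1833] psi 1.0928 w 0.0866 F [ 0.5 -0.7  0.6]
cm [40.01 -7.91  0.33] roll -0.592
```

Emit:
apply_moves(travel=[[40, -7.9, 0], [40, -7.9, 0], [40, -7.9, 0], [40, -7.9, 0], [40, -7.9, 0], [40, -7.9, 0], [40, -7.9, 0], [40, -7.9, 0], [40, -7.9, 0], [40, -7.9, 0]], roll=[-0.592, -0.592, -0.592, -0.592, -0.592, -0.592, -0.592, -0.592, -0.592, -0.592], jaw=[1, 1, 1, 1, 1, 1, 1, 1, 1, 1])

```text
clock: 9.03
ee_pos: [0.5621, 0.101, 0.1799]
eef_rot: [0.665, 0.747, 0.0, -0.0]
wrist_force: [0.0, -0.4, -0.7]
gripper_width: 0.0873
grip_force: 0.0
```

```bash
python3 -c "
from h import *
im={n:snapshot(n) for n in('top','scene')}
for n in im:
    r=fit(n,im[n],.448,-.294,1.093,.0955,.096);print('col',n,r[0].round(4),round(r[1],1))
r=fit('scene',im['scene'],.5645,.0955,1.69,.0455,.046);print('a',r[0].round(4),r[1])
to((.563,.097,.1,1.685),(.563,.097,.0215,1.685))"
```

```text
col top [ 0.4471 -0.2916  1.0724] -66.7
col scene [ 0.4513 -0.2946  1.0881] -41.2
a [0.541  0.1741 1.7942] -54.011163633110186
clock 9.13 p [0.5628 0.1026 0.1799] psi 1.6907 w 0.087 F [ 0.6 -0.3  0.1]
cm [-0.56 -0.05  7.99] roll 0.006
cm [-0.56 -0.05 15.84] roll 0.006
```

Tin b sits within about 1 mm of the column. Descending on tin a.

Emit:
apply_moves(travel=[[-0.6, -0.05, 2], [-0.6, -0.05, 5], [-0.6, -0.05, 9], [-0.6, -0.05, 12], [-0.6, -0.05, 14.5], [-0.6, -0.05, 15.8], [-0.6, -0.05, 15.8], [-0.6, -0.05, 15.8], [-0.6, -0.05, 15.8], [-0.6, -0.05, 15.8]], roll=[0, 0, 0, 0, 0, 0, 0, 0, 0, 0], jaw=[1, 1, 1, 1, 1, 1, 1, 1, 0, 0])

```text
clock: 9.97
ee_pos: [0.5632, 0.0916, 0.0234]
eef_rot: [0.666, 0.746, 0.001, 0.001]
wrist_force: [-0.3, 0.1, 0.4]
gripper_width: 0.0803
grip_force: 0.0
```

Emit:
apply_moves(travel=[[0, 0, 0], [0, 0, 0], [0, 0, 0], [0, 0, 0], [0, 0, 0], [0, 0, 0], [0, 0, 0], [0, 0, 0], [0, 0, 0], [0, 0, 0]], roll=[0, 0, 0, 0, 0, 0, 0, 0, 0, 0], jaw=[0, 0, 0, 0, 0, 0, 0, 0, 0, 0])

```text
clock: 10.8
ee_pos: [0.5626, 0.0919, 0.0224]
eef_rot: [0.666, 0.746, 0.0, 0.0]
wrist_force: [1.0, 0.2, 6.0]
gripper_width: 0.0498
grip_force: 30.0
```

```bash
python3 -c "
from h import *
to((.448,-.2936,.135,1.09))"
```

```text
clock 10.8 p [0.5626 0.0919 0.0224] psi 1.6848 w 0.0498 F [1.  0.2 6. ]
cm [-37.   -15.77 -11.26] roll 0.595
```

Emit:
apply_moves(travel=[[0, 0, -2], [0, 0, -5], [0, 0, -9], [-2, 0, -12], [-6, -3, -13], [-10, -6, -13], [-14, -8, -13], [-18, -10, -13], [-22, -10, -13], [-25, -10, -13]], roll=[0, 0, 0, 0, 0, 0.1, 0.2, 0.3, 0.4, 0.5], jaw=[0, 0, 0, 0, 0, 0, 0, 0, 0, 0])

```text
clock: 11.63
ee_pos: [0.4875, -0.16, 0.1511]
eef_rot: [0.831, 0.556, -0.001, -0.002]
wrist_force: [0.8, 0.1, -1.6]
gripper_width: 0.0501
grip_force: 30.0
```

```bash
python3 -c "
from h import *
to((.4457,-.298,.125,1.09))"
```

```text
clock 11.63 p [ 0.4875 -0.16    0.1511] psi 1.1799 w 0.0501 F [ 0.8  0.1 -1.6]
cm [-14.35   1.4    2.61] roll 0.09
```

Emit:
apply_moves(travel=[[-4, 0.5, 0], [-8, 1, 0], [-12, 1.4, 0], [-14, 1.4, 0], [-14, 1.4, 1], [-14, 1.4, 2], [-14, 1.4, 2], [-14, 1.4, 2], [-14, 1.4, 2], [-14, 1.4, 2]], roll=[0.09, 0.09, 0.09, 0.09, 0.09, 0.09, 0.09, 0.09, 0.09, 0.09], jaw=[0, 0, 0, 0, 0, 0, 0, 0, 0, 0])

```text
clock: 12.47
ee_pos: [0.4515, -0.2935, 0.132]
eef_rot: [0.853, 0.521, 0.0, -0.0]
wrist_force: [-0.3, -0.3, -0.9]
gripper_width: 0.0498
grip_force: 30.0
```

Emit:
apply_moves(travel=[[0, 0, 0], [0, 0, 0], [0, 0, 0], [0, 0, 0], [0, 0, 0], [0, 0, 0], [0, 0, 0], [0, 0, 0], [0, 0, 0], [0, 0, 0]], roll=[0, 0, 0, 0, 0, 0, 0, 0, 0, 0], jaw=[0, 0, 0, 0, 0, 0, 0, 0, 0, 0])

```text
clock: 13.3
ee_pos: [0.451, -0.2947, 0.1319]
eef_rot: [0.854, 0.52, -0.0, -0.0]
wrist_force: [-0.1, 0.3, -1.7]
gripper_width: 0.0497
grip_force: 30.0
```

```bash
python3 -c "
from h import *
to((.4457,-.298,.1044,1.09))
p=now()[1]; psi=now()[2]
t=snapshot('top'); s=snapshot('scene')
q=p+.005*np.array([np.cos(psi),np.sin(psi),0]); print(q)
out=[]
for n,im,b in(('top',t,(-.0012,.0017)),('scene',s,(.0024,-.0012))):
    c=proj(n,[.448,-.294,.1]); o=(c-34).astype(int)
    A=cv2.resize(im[o[1]:o[1]+68,o[0]:o[0]+68],None,fx=5.8,fy=5.8,interpolation=cv2.INTER_CUBIC)
    for z0,z1,col,x,y,a in((.0955,.096,(0,0,255),.4485,-.2935,1.09),(p[2]+.0237,p[2]+.0238,(255,255,0),q[0],q[1],psi)):
        cv2.polylines(A,[np.round((hull(n,x+b[0],y+b[1],a,z0,z1)-o+.5)*5.8).astype(int)],1,col)
    out.append(A)
cv2.imwrite('pics/h2.png',np.hstack(out))"
```

```text
clock 13.3 p [ 0.451  -0.2947  0.1319] psi 1.0947 w 0.0497 F [-0.1  0.3 -1.7]
cm [-0.54 -0.32  2.75] roll 0.005
[ 0.45332128 -0.29025291  0.13192452]
```

View pics/h2.png

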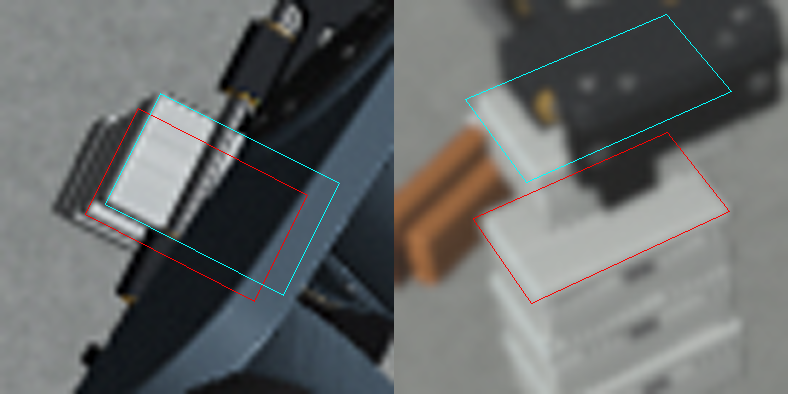

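Both outlines match: cyan fits the held tin and red fits the column top at (.4485,-.2935). Lowering.

Emit:
apply_moves(travel=[[-0.25, -0.15, 0], [-0.5, -0.3, 0.5], [-0.5, -0.3, 1.0], [-0.5, -0.3, 1.5], [-0.5, -0.3, 2.0], [-0.5, -0.3, 2.3], [-0.5, -0.3, 2.5], [-0.5, -0.3, 2.6], [-0.5, -0.3, 2.65], [-0.5, -0.3, 2.7]], roll=[0, 0, 0, 0, 0, 0, 0, 0, 0, 0], jaw=[0, 0, 0, 0, 0, 0, 0, 0, 0, 0])

```text
clock: 14.23
ee_pos: [0.4462, -0.2978, 0.105]
eef_rot: [0.854, 0.521, 0.0, 0.0]
wrist_force: [-0.4, 0.0, -2.1]
gripper_width: 0.0498
grip_force: 30.0
```

Emit:
apply_moves(travel=[[0, 0, 0.05], [0, 0, 0.05], [0, 0, 0.1], [0, 0, 0.1], [0, 0, 0.15], [0, 0, 0.15], [0, 0, 0.15], [0, 0, 0.15], [0, 0, 0.15], [0, 0, 0.15]], roll=[0, 0, 0, 0, 0, 0, 0, 0, 0, 0], jaw=[0, 0, 0, 0, 0, 0, 0, 0, 0, 0])

```text
clock: 15.07
ee_pos: [0.4463, -0.2979, 0.1044]
eef_rot: [0.854, 0.52, 0.0, 0.0]
wrist_force: [-0.5, 1.1, 4.8]
gripper_width: 0.0501
grip_force: 30.0
```

Emit:
apply_moves(travel=[[0, 0, -0.1], [0, 0, -0.1], [0, 0, -0.1], [0, 0, -0.1], [0, 0, -0.1], [0, 0, -0.1], [0, 0, -2], [0, 0, -5], [0, 0, -8], [0, 0, -9]], roll=[0, 0, 0, 0, 0, 0, 0, 0, 0, 0], jaw=[1, 1, 1, 1, 1, 1, 1, 1, 1, 1])

```text
clock: 15.9
ee_pos: [0.4478, -0.2993, 0.1971]
eef_rot: [0.854, 0.52, 0.001, 0.003]
wrist_force: [1.4, -1.4, 0.3]
gripper_width: 0.0866
grip_force: 0.0
```

```bash
python3 -c "
from h import *
im={n:snapshot(n) for n in('top','scene')}
for n in im:
    r=fit(n,im[n],.448,-.294,1.093,.1275,.128);print('col',n,r[0].round(4),round(r[1],1))
to((.47,0,.2,.6),(.5426,.181,.2,.114))"
```

```text
col top [ 0.4498 -0.2918  1.1005] -59.4
col scene [ 0.4529 -0.296   1.0509] -42.4
clock 16.0 p [ 0.4473 -0.2989  0.1955] psi 1.0949 w 0.0866 F [-0.6 -0.5 -0.3]
cm [ 27.61 -11.67  -0.45] roll 0.495
cm [ 47.02 -13.51  -0.45] roll 0.981
```

Column top reads (.451,−.294), so it's flush. On to the handle.

Emit:
apply_moves(travel=[[47, -13.5, 0], [47, -13.5, 0], [47, -13.5, 0], [47, -13.5, 0], [47, -13.5, 0], [47, -13.5, 0], [47, -13.5, 0], [47, -13.5, 0], [47, -13.5, 0], [47, -13.5, 0]], roll=[0.981, 0.981, 0.981, 0.981, 0.981, 0.981, 0.981, 0.981, 0.981, 0.981], jaw=[1, 1, 1, 1, 1, 1, 1, 1, 1, 1])

```text
clock: 16.83
ee_pos: [0.52, 0.0795, 0.1915]
eef_rot: [0.998, 0.055, -0.002, -0.0]
wrist_force: [1.5, -0.7, 0.8]
gripper_width: 0.0871
grip_force: 0.0
```

```bash
python3 -c "
from h import *
im={n:snapshot(n) for n in('top','scene')}
for n in im: cv2.imwrite(f'pics/{n}3.png',im[n])
for n in im:
    r=fit(n,im[n],.45,-.294,1.093,.1275,.128);print('col',n,r[0].round(4),round(r[1],1))
n='scene';out=[]
A=cv2.resize(im[n][165:255,290:390],None,fx=7,fy=6.6,interpolation=cv2.INTER_CUBIC) 
cv2.imwrite('pics/s3.png',A)
print('proj origin handle',proj(n,[.5426,.181,.108]),proj('top',[.5426,.181,.13]))
to((.5426,.181,.17,.114))"
```

```text
col top [ 0.4492 -0.2915  1.0945] -67.8
col scene [ 0.452  -0.2948  1.0998] -39.1
proj origin handle [324.30070622 180.48378168] [163.8090268  198.50846949]
clock 16.93 p [0.5204 0.0833 0.1916] psi 0.121 w 0.0869 F [-0.3  0.1 -0.2]
cm [ 3.38 -9.43  2.16] roll 0.007
```

View pics/s3.png

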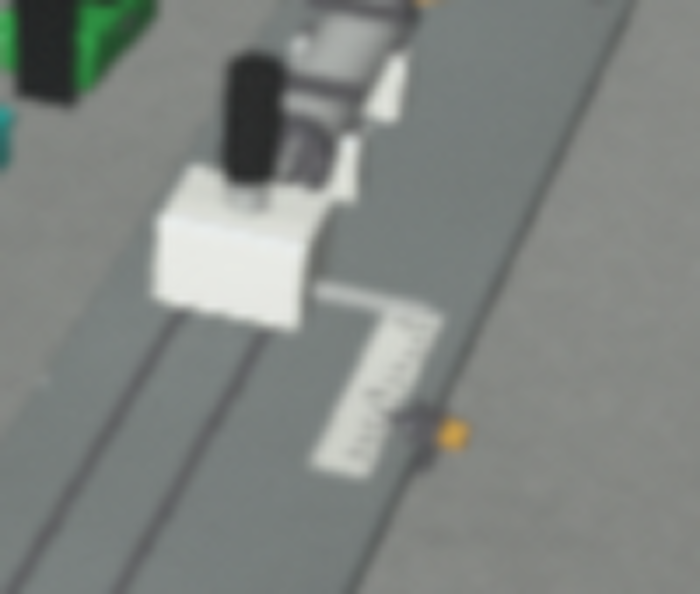

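The crop shows the handle at about (326,183), the pointer over the start of the scale and the rider tip at about (346,228). From the top view the rider–pointer gap is roughly 68 mm. I'll compute the handle position and descend.

```bash
python3 -c "
from h import *
print(ray('scene',(326.3,182.9),.1025)-[.002,-.0015,0])
t=cv2.imread('pics/top0.png')
g=t[185:215,150:190].max(2).astype(int); ys,xs=np.where(g<30); print(xs.min()+150,xs.max()+150,ys.min()+185,ys.max()+185,len(xs))
for z in(.075,.13): print(z,proj('top',[.5426,.181,z]))
to((.5426,.181,.17,.114))"
```

```text
[0.54715275 0.18190715 0.1025    ]
159 170 194 203 91
0.075 [168.08336986 200.17871402]
0.13 [163.8090268  198.50846949]
clock 16.93 p [0.5204 0.0833 0.1916] psi 0.121 w 0.0869 F [-0.3  0.1 -0.2]
cm [ 3.38 -9.43  2.16] roll 0.007
```

Emit:
apply_moves(travel=[[3.5, -4, 0], [3.5, -8, 0], [3.5, -9.4, 0], [3.5, -9.4, 0], [3.5, -9.4, 0], [3.5, -9.4, 2], [3.5, -9.4, 4], [3.5, -9.4, 4], [3.5, -9.4, 4], [3.5, -9.4, 4]], roll=[0.007, 0.007, 0.007, 0.007, 0.007, 0.007, 0.007, 0.007, 0.007, 0.007], jaw=[1, 1, 1, 1, 1, 1, 1, 1, 1, 1])

```text
clock: 17.77
ee_pos: [0.5457, 0.1739, 0.1537]
eef_rot: [0.999, 0.053, 0.0, 0.0]
wrist_force: [0.0, -1.3, -0.1]
gripper_width: 0.0869
grip_force: 0.0
```

```bash
python3 -c "
from h import *
to((.544,.181,.089,.114))"
```

```text
clock 17.77 p [0.5457 0.1739 0.1537] psi 0.1052 w 0.0869 F [ 0.  -1.3 -0.1]
cm [-0.1  -0.73  6.47] roll -0.009
```

Emit:
apply_moves(travel=[[-0.1, -0.5, 1], [-0.1, -0.5, 3], [-0.1, -0.5, 5], [-0.1, -0.5, 6.2], [-0.1, -0.5, 6.4], [-0.1, -0.5, 6.4], [-0.1, -0.5, 6.4], [-0.1, -0.5, 6.4], [-0.1, -0.5, 6.4], [-0.1, -0.5, 6.4]], roll=[-0.01, -0.01, -0.01, -0.01, -0.01, -0.01, -0.01, -0.01, -0.01, -0.01], jaw=[1, 1, 1, 1, 1, 0.5, 0.5, 0.5, 0.5, 0.5])

```text
clock: 18.6
ee_pos: [0.5445, 0.1801, 0.0904]
eef_rot: [0.998, 0.058, 0.001, -0.0]
wrist_force: [-0.4, -0.9, 1.1]
gripper_width: 0.0615
grip_force: 0.0
```

```bash
python3 -c "
from h import *
to((.544,.181,.089,.114))"
```

```text
clock 18.6 p [0.5445 0.1801 0.0904] psi 0.1169 w 0.0615 F [-0.4 -0.9  1.1]
cm [-0.04 -0.1   0.14] roll 0.003
```

Emit:
apply_moves(travel=[[0, 0, 0], [0, 0, 0], [0, 0, 0], [0, 0, 0], [0, 0, 0], [0, 0, 0], [0, 0, 0], [0, 0, 0], [0, 0, 0], [0, 0, 0]], roll=[0, 0, 0, 0, 0, 0, 0, 0, 0, 0], jaw=[0, 0, 0, 0, 0, 0, 0, 0, 0, 0])

```text
clock: 19.43
ee_pos: [0.5437, 0.1808, 0.0895]
eef_rot: [0.998, 0.058, 0.0, -0.001]
wrist_force: [-0.3, 5.1, 0.2]
gripper_width: 0.0234
grip_force: 30.0
```

```bash
python3 -c "
from h import *
s=manip.get_state();print(s['grip_force'],s['gripper_width'])
c,n=np.cos(1.685),np.sin(1.685);p=s['ee_pos']
to((p[0]-.055*c,p[1]-.055*n,p[2],.114))"
```

```text
29.999240459874272 0.02342738303502482
clock 19.43 p [0.5437 0.1808 0.0895] psi 0.1165 w 0.0234 F [-0.3  5.1  0.2]
cm [-0.01  5.5  -0.  ] roll 0.002
```

Emit:
apply_moves(travel=[[0, 0.5, 0], [0, 1, 0], [0, 1.6, 0], [0, 2.2, 0], [0, 2.8, 0], [0, 3.4, 0], [0, 4, 0], [0, 4.5, 0], [0, 4.8, 0], [0, 5, 0]], roll=[0, 0, 0, 0, 0, 0, 0, 0, 0, 0], jaw=[0, 0, 0, 0, 0, 0, 0, 0, 0, 0])

```text
clock: 20.27
ee_pos: [0.5492, 0.1327, 0.0895]
eef_rot: [0.998, 0.058, -0.0, -0.002]
wrist_force: [-0.8, 13.1, -0.3]
gripper_width: 0.0235
grip_force: 30.0
```

```bash
python3 -c "
from h import *
im={n:snapshot(n) for n in('top','scene')}
for n in im: cv2.imwrite(f'pics/{n}4.png',im[n])
to((.5437,.1808,.0895,.1165))
A=cv2.resize(im['top'][145:200,160:215],(500,500),interpolation=cv2.INTER_CUBIC)
B=cv2.resize(im['scene'][205:245,320:363],None,fx=12,fy=12.5,interpolation=cv2.INTER_CUBIC)
cv2.imwrite('pics/s4.png',np.hstack([A,B])[:,:800])"
```

```text
clock 20.37 p [0.5492 0.1327 0.0895] psi 0.1152 w 0.0235 F [-0.1 11.2  0.8]
cm [ 0.01 -4.84 -0.  ] roll -0.001
```

View pics/s4.png

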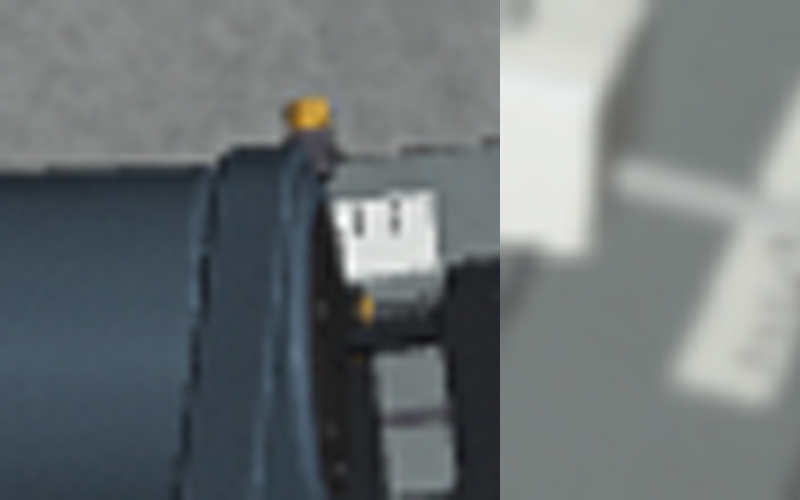

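The top crop shows the rider's brass screw at about (194,157), with the arm covering the pointer. The scene crop shows the pointer line still short of the rider. I'll triangulate pointer and rider numerically from both cameras.

```bash
cat >> h.py <<'E'
ex=np.array([np.cos(1.685),np.sin(1.685)]); ey=np.array([-ex[1],ex[0]]); O=np.array([.5426,.181])
def loc(n,uv,z):
    q=ray(n,uv,z)[:2]-O; return np.array([q@ex,q@ey]).round(4)
def pix(n,lx,ly,z): return proj(n,[*(O+lx*ex+ly*ey),z])
def prof(n,im,ly,z,x0,x1,N=60):
    "grey profile along tester x at given local y,z"
    xs=np.linspace(x0,x1,N); P=np.array([pix(n,x,ly,z) for x in xs],np.float32)
    return xs,cv2.remap(im,P[None,:,0],P[None,:,1],cv2.INTER_CUBIC)[0].astype(float)
E
python3 - <<'E'
from h import *
im={k:cv2.imread(f"pics/{k}.png") for k in("top0","top4","scene0","scene3","scene4")}
for k,I in im.items():
    n=k[:-1]; h=cv2.cvtColor(I,cv2.COLOR_BGR2HSV); c=pix(n,-.065,-.098,.02).round().astype(int)
    m=(h[...,0]>10)&(h[...,0]<28)&(h[...,1]>110); w=np.zeros_like(m); w[c[1]-11:c[1]+12,c[0]-11:c[0]+12]=1
    ys,xs=np.where(m&w); 
    if len(xs): uv=(xs.mean(),ys.mean()); print(k,"brass",np.round(uv,1),len(xs),[loc(n,uv,z) for z in(.014,.022,.03)])
    for ly in(-.045,-.05,-.055):
        if k=="top4":continue
        for z in(.018,.03):
            x,g=prof(n,I,ly,z,-.09 if k=="scene4" else -.03,0.02 if k!="scene4" else -.02); g=g.mean(1); w=np.clip(g-np.median(g)-15,0,None); 
            print(k,ly,z,"pointer x",round((x*w).sum()/max(w.sum(),1e-9),4),"peak",x[g.argmax()].round(4),round(g.max()-np.median(g)))
    for ly in(-.084,-.088,-.092):
        x,g=prof(n,I,ly,.02,-.09,-.04,26); print(k,ly,"grey",g.mean(1).round().astype(int))
E
```

```text
top0 brass [193.5 157. ] 12 [array([-0.0678, -0.1109]), array([-0.0687, -0.1095]), array([-0.0696, -0.108 ])]
top0 -0.045 0.018 pointer x 0.0027 peak 0.0031 60
top0 -0.045 0.03 pointer x 0.0007 peak 0.0005 65
top0 -0.05 0.018 pointer x 0.0026 peak 0.0022 66
top0 -0.05 0.03 pointer x 0.0005 peak 0.0005 68
top0 -0.055 0.018 pointer x 0.0025 peak 0.0022 64
top0 -0.055 0.03 pointer x 0.0003 peak 0.0005 65
top0 -0.084 grey [152 132 113 110 118 121 128 138 139 135 141 105  94 126 114 111 118 134
 137 140 136 136 141 130 132 127]
top0 -0.088 grey [107 108 110 112 112 112 112 114 114 105  82  67  88 117 117 113 112 112
 111 110 110 110 109 109 107 107]
top0 -0.092 grey [107 106 108 109 113 114 114 119  89  58  47  53  39  38  68 108 117 115
 111 110 109 108 109 111 109 110]
top4 brass [193.5 157. ] 12 [array([-0.0678, -0.1109]), array([-0.0687, -0.1095]), array([-0.0696, -0.108 ])]
top4 -0.084 grey [160 139 120 118 125 127 136 151 144 105  57  49  71  79  69  82  80  62
  62  62  64  64  62  62  67  60]
top4 -0.088 grey [113 114 116 118 118 118 117 120 125 109  68  62  67  68  61  80  73  61
[... 1871 characters left out ...]
33])]
scene4 -0.045 0.018 pointer x -0.0441 peak -0.0437 54
scene4 -0.045 0.03 pointer x -0.0588 peak -0.0592 52
scene4 -0.05 0.018 pointer x -0.0442 peak -0.0437 53
scene4 -0.05 0.03 pointer x -0.059 peak -0.0592 54
scene4 -0.055 0.018 pointer x -0.0444 peak -0.0449 52
scene4 -0.055 0.03 pointer x -0.059 peak -0.0592 52
scene4 -0.084 grey [182 180 175 174 176 176 173 168 164 162 157 152 155 164 174 179 179 181
 183 184 181 179 181 184 189 191]
scene4 -0.088 grey [152 148 147 144 144 144 141 138 131 122 114 112 116 126 133 141 143 147
 154 155 159 159 162 163 165 165]
scene4 -0.092 grey [123 123 123 122 121 120 119 117 115 110 105 102 100 100 101 104 108 111
 115 118 121 124 125 125 124 124]
```

Top-view geometry puts the rider at about 70 mm and the slide at about 49.5 mm. I pull another 20 mm gently.

Emit:
apply_moves(travel=[[0, 0.3, 0], [0, 0.6, 0], [0, 0.9, 0], [0, 1.2, 0], [0, 1.5, 0], [0, 1.7, 0], [0, 1.85, 0], [0, 1.95, 0], [0, 2.0, 0], [0, 2.0, 0]], roll=[0, 0, 0, 0, 0, 0, 0, 0, 0, 0], jaw=[0, 0, 0, 0, 0, 0, 0, 0, 0, 0])

```text
clock: 21.2
ee_pos: [0.5513, 0.114, 0.0894]
eef_rot: [0.998, 0.058, -0.0, -0.003]
wrist_force: [-0.8, 14.4, 1.0]
gripper_width: 0.0236
grip_force: 30.0
```

```bash
python3 - <<'E'
from h import *
im={n:snapshot(n) for n in('top','scene')}
for n in im: cv2.imwrite(f'pics/{n}5.png',im[n])
to((.5437,.1808,.0895,.1165))
I=im["scene"]
for ly in(-.045,-.05,-.055):
  for z in(.018,.024,.03):
    x,g=prof("scene",I,ly,z,-.1,-.04); g=g.mean(1); w=np.clip(g-np.median(g)-15,0,None); print(ly,z,round((x*w).sum()/w.sum(),4))
for n in im:
    r=fit(n,im[n],.45,-.294,1.093,.1275,.128);print('col',n,r[0].round(4),round(r[1],1))
A=cv2.resize(I[208:243,325:367],None,fx=15,fy=15,interpolation=cv2.INTER_CUBIC)
u=lambda p:tuple(int(v) for v in np.round((p-[325,208]+.5)*15))
for lx in(-.065,-.07,-.075): cv2.line(A,u(pix("scene",lx,-.06,.024)),u(pix("scene",lx,-.1,.024)),(0,0,255) if lx==-.07 else (0,200,0),1)
T=cv2.resize(im["top"][145:200,180:205],None,fx=6.6,fy=9.54,interpolation=cv2.INTER_CUBIC)
cv2.imwrite('pics/s5.png',np.hstack([A,T[:525] if len(T)>=525 else cv2.copyMakeBorder(T,0,525-len(T),0,0,0)]))
E
```

```text
clock 21.3 p [0.5513 0.114  0.0895] psi 0.1152 w 0.0233 F [-1.1 15.2  0.7]
cm [ 0.01 -6.72 -0.  ] roll -0.001
-0.045 0.018 -0.063
-0.045 0.024 -0.0702
-0.045 0.03 -0.0774
-0.05 0.018 -0.0628
-0.05 0.024 -0.0702
-0.05 0.03 -0.0776
-0.055 0.018 -0.0627
-0.055 0.024 -0.0699
-0.055 0.03 -0.0773
col top [ 0.4493 -0.2915  1.0918] -68.2
col scene [ 0.452  -0.2947  1.1005] -39.2
```

View pics/s5.png

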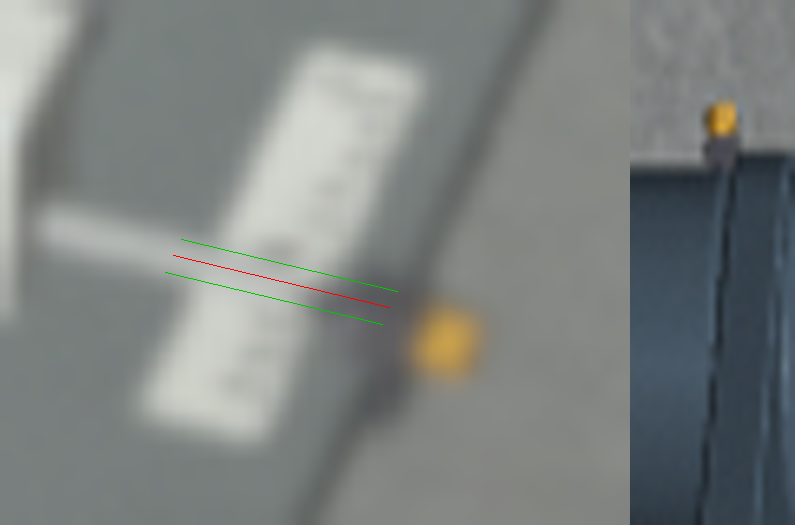

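The last view shows the pointer line (about 0.5 px off the red −70 mm line) meeting the rider tip, with about 1.5 mm still to go. The column remains flush. I make the small final pull and settle.

Emit:
apply_moves(travel=[[0, 0.05, 0], [0, 0.1, 0], [0, 0.15, 0], [0, 0.15, 0], [0, 0.15, 0], [0, 0.15, 0], [0, 0.15, 0], [0, 0.15, 0], [0, 0.15, 0], [0, 0.15, 0]], roll=[0, 0, 0, 0, 0, 0, 0, 0, 0, 0], jaw=[0, 0, 0, 0, 0, 0, 0, 0, 0, 0])

```text
clock: 22.13
ee_pos: [0.5515, 0.1127, 0.0895]
eef_rot: [0.998, 0.058, -0.0, -0.003]
wrist_force: [-0.9, 15.1, -0.3]
gripper_width: 0.0232
grip_force: 30.0
```

```bash
python3 - <<'E'
from h import *
I=snapshot('scene')
to((.5437,.1808,.0895,.1165))
for ly in(-.045,-.05,-.055):
    x,g=prof("scene",I,ly,.024,-.1,-.04); g=g.mean(1); w=np.clip(g-np.median(g)-15,0,None); print(ly,round((x*w).sum()/w.sum(),4))
for ly in(-.08,-.084,-.086,-.088,-.09):
    x,g=prof("scene",I,ly,.024,-.095,-.055,41); g=g.mean(1); print(ly,g[::2].round().astype(int),x[g.argmin()].round(4))
E
```

```text
clock 22.18 p [0.5514 0.1127 0.0894] psi 0.1153 w 0.0235 F [-1.  15.5 -0.3]
cm [ 0.02 -6.85 -0.01] roll -0.001
-0.045 -0.0715
-0.05 -0.0713
-0.055 -0.0717
-0.08 [189 186 185 187 190 188 183 181 183 186 185 184 183 184 183 181 180 179
 183 190 195] -0.062
-0.084 [183 180 177 178 181 181 177 173 172 171 165 159 164 173 183 186 186 189
 192 193 190] -0.073
-0.086 [182 178 173 171 173 173 168 162 158 153 147 141 144 155 168 174 173 178
 183 186 184] -0.073
-0.088 [165 162 159 155 155 154 154 149 142 131 124 122 125 135 143 153 157 160
 164 166 170] -0.073
-0.09 [139 138 139 136 135 135 134 131 125 116 108 108 111 118 123 129 135 138
 143 143 147] -0.074
```

Emit:
apply_moves(travel=[[0, 0.06, 0], [0, 0.06, 0], [0, 0.06, 0], [0, 0.06, 0], [0, 0.06, 0], [0, 0.06, 0], [0, 0.06, 0], [0, 0.06, 0], [0, 0.06, 0], [0, 0.06, 0]], roll=[0, 0, 0, 0, 0, 0, 0, 0, 0, 0], jaw=[0, 0, 0, 0, 0, 0, 0, 0, 0, 0])

```text
clock: 23.02
ee_pos: [0.5515, 0.1122, 0.0894]
eef_rot: [0.998, 0.058, -0.0, -0.003]
wrist_force: [-0.8, 14.9, 0.3]
gripper_width: 0.0234
grip_force: 30.0
```

```bash
python3 -c "
from h import *
to((.5437,.1808,.0895,.1165)); print(manip.finish_job())"
```

```text
clock 23.02 p [0.5515 0.1122 0.0894] psi 0.1153 w 0.0234 F [-0.8 14.9  0.3]
cm [ 0.02 -6.91 -0.01] roll -0.001
the job is handed in; nothing more can be done
None
```

I handed the job in at 23 s: both tins are on the column, flush to about 2–3 mm in the camera fits, and the gripper holds the slide with its pointer at the rider, within about 1–2 mm by camera; no verdict came back.

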